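Close and lock a half-dozen egg carton

TASK

Shut the open egg carton on the counter so that it locks: fold its front locking tab up and in, then swing the lid over and press its front edge down gently until it tucks beneath the tab's two knobs and stays shut by itself. Just push and press with the fingers: do not lift, tip or shove the carton away from its place, and leave the honey jar, the sauce tub and the tape roll where they are.

Things in the scene. Friction and masses are not known exactly. Their poses are not given: they have to be found in the camera images.
- carton: Loose grey moulded-pulp carton for six eggs, eggs in it, about 0.5 kg, standing on the counter. Origin: centre of its underside. z up; its front (tab side) is its -x side, the lid's hinge runs along its +x side, y runs along the hinge. Base: rim 38 mm high, x from -55 to +57 mm, 156 mm wide in y; egg tops 63 mm high. Shut, the carton is 76 mm high.
- lid (a joint): Lid angle, rad: 0 = fully shut, grows as it opens (1.8 to 2.1 at the start, limit 2.3). Under 1 N at the front edge swings it, but the pulp springs back: let go before it is locked, it swings open to about 1.8 by itself. From about 0.2 down its front edge rides over the tab's knobs (up to about 8 N at the front edge), then snaps beneath them; locked, it rests at 0 to 0.02.
- lid_hinge (a point): Middle of the lid's hinge line, at carton x = +55, y = 0, z = 38 mm; the line runs along the carton's y. The lid is a tray 109 mm from this line to its front face, 156 mm wide and 38 mm deep with walls and top 3 mm thick; shut, its rim lies on the base's rim and its flat top is 76 mm above the counter.
- lid_front (a point): Middle of the lid's front top edge: on the lid, 109 mm from the hinge line and 38 mm out from the lid's rim plane; at carton x = -54, y = 0, z = 76 mm when shut.
- lid_sill (a point): Middle of the sill, the lower edge strip of the lid's front wall that goes beneath the knobs: the point on the strip's upper side, 11.5 mm from the lid's rim plane. Over the sill the wall has two windows, 28 mm wide, centred at y = +-32 mm, through which the knobs look out when locked. Shut, the wall's inner face is at carton x = -51 mm, its outer at -54 mm.
- tab (a joint): Angle of the locking tab on its crease, rad: 0 = upright, ready to lock (leaning 0.3 in towards the eggs); grows as the tab falls outwards, away from the eggs (0.5 to 1.15 at the start, limit 1.4). It stays where it is left; under 0.5 N moves it. Pushed further in than 0, its root flexes (not shown in this value) and springs back to 0. Left farther out than about 0.2 it catches the closing lid.
- tab_crease (a point): Middle of the tab's crease line, at carton x = -47, y = 0, z = 38 mm; the line runs along the carton's y.
- tab_edge (a point): Middle of the tab's free edge, 34 mm from its crease. The tab is a plate 2.5 mm thick and 124 mm wide (100 mm here), with a bare middle 44 mm wide between its two knobs.
- tab_knob (a point): Nose of one of the tab's two knobs, the one at y = +32 mm (the other is at y = -32 mm). The knobs stand on the tab's outer face and are 20 mm wide, with sloping tops and flat undersides. Upright, the noses are at carton x = -55 mm, 14.5 mm above the base's rim, the undersides 13 mm above it.
- honey: Bystander: closed amber honey jar with a steel cap, 64 mm across, about 85 mm high; origin at the centre of its underside.
- tub: Bystander: white lidded sauce tub, 86 mm across at the lid, 58 mm high; origin at the centre of its underside.
- tape: Bystander: roll of brown packing tape lying flat, 96 mm across, 48 mm high, hole 76 mm; origin at the centre of its underside.
Things that resemble listed ones, but are neither listed nor needed, are in the scene too. There is more than one size of the carton; the one meant has the size given above.

How it is judged:
On the way, in this order (a step that is already met when the one before it is completed fails the run):
1. the locking tab is folded up to upright while the lid is still open (value of joint tab below 0.2 rad and value of joint lid above 0.4 rad), for 0.1 s.
2. the lid is fully down with its front edge beneath the tab's knobs (value of joint lid below 0.045 rad and value of joint tab below 0.2 rad), for 0.2 s.
At the end, for the whole second after the job is handed in: With the robot clear, the lid's spring cannot open it: lid below 0.045 rad with the tab inside it within 0.2 rad of upright; the carton stands level and at rest within 60 mm of where it was, and the three bystanders within 30 mm of where they were (all of step 2 and angle between carton's own z axis and vertical below 0.05 rad and height (world z) of carton below 0.006 m and linear speed of carton below 0.02 m/s and distance of carton from where it was at the start of the episode below 0.06 m and distance of each of honey, tub, tape from where it was at the start of the episode below 0.03 m); the robot touches nothing.
It fails at once if the carton is lifted (height (world z) of carton above 0.012 m).
It fails at once if the carton is tipped (angle between carton's own z axis and vertical above 0.2 rad).
It fails at once if the carton is shoved away from its place (distance of carton from where it was at the start of the episode above 0.06 m).
It fails at once if the carton is pressed hard enough to crush it (over 50 N) (contact force between the fingers and carton above 50 N).
It fails at once if a bystander is disturbed (distance of any of honey, tub, tape from where it was at the start of the episode above 0.03 m).
It also fails if it takes over 51 s, if anything falls off the work surface, if the arm or the gripper's body presses on something with over 40 N, if the wrist force passes 120 N, or if a joint passes its speed limit or range.

ROBOT

A 6-joint arm with a two-finger parallel gripper is mounted at the origin on the work surface. World frame = base frame: x ahead of the robot, y to its left, z up, the work surface at z = 0. Lengths are in m, angles in rad, forces in N, time in s.
With the tool pointing down it reaches from about 0.375 to 0.75 m from the base axis. Payload 9 kg.
Tool frame: the origin (TCP) lies midway between the tips of the shut fingers; the grasp point (between the pads) lies arm.grasp_offset behind it (arm.grasp_offset is the distance from the TCP to the grasp point, in m); z points along the fingers, y is the line along which they close (so a half turn about z gives the same grasp; the last joint's range is limited). The gripper opens to 85 mm and grips with 20 to 120 N. Pads are 22 mm wide; open, the fingers measure 114 mm over their backs; the gripper's body (76 mm by 85 mm) begins 54 mm behind the grasp point. The pads swing forward as they close: fully open they stand 13 mm farther back than shut.
Start: joints at [1.015, 0.104, 0.097, 1.564, 0, 1.353], TCP at [0.199, 0.566, 0.231] pointing down, gripper open.
Joint ranges: [-2.99, 2.99], [-0.84, 1.86], [-1.1, 1.16], [-1.84, 2.11], [-1.51, 1.56], [-3.14, 3.14]. Speed limits (rad/s): [2.22, 2.22, 2.57, 3.14, 3.14, 3.14].

INTERFACE

Orientations are given as [roll, pitch, yaw] about the fixed x, y, z axes, in that order (R = Rz(yaw) Ry(pitch) Rx(roll)).
In Python, from plant import monitor, optics, order, arm gives the robot as it stands.
- The arm moves only by the tool step_arm, never from a script. Its argument "increments" is a list of rows, each a list of 5 numbers: the shift along the tool's x, y, z in units of 30 mm (1.0 is 30 mm), then the turn about the tool's z in units of 5 degrees (1.0 is 5 degrees), then the opening, from -1 (shut) to 1 (fully open). A call has 1 to 5 rows; each row shifts and turns the commanded pose from where the row before left it, along the tool's axes as they then stand; what a row does not reach is not made up. A row lasts 1/8 s, in which the tool goes at most 62.5 mm and 10.7 degrees, less where a joint would pass 70% of its speed; a pose out of reach is approached as far as the arm can. A call is refused whole if a number of a shift passes 1 or a number of a turn 1, either way. A call with a gripper value outside its range is refused whole. The fingers move at their own pace and stop on an object; "force" is the grip in N (left out, the last holds). Time passes only in rows, so rows that do not move let the fingers close. It gives the time, the measured TCP pose, the force, the opening and the grip force at its end, in the units of the state.
- monitor.read_state(): the state, without advancing time (a new reading comes with each control period).
- optics.read_camera(name): name is "side" or "top"; returns (picture, depth): 480x640x3 uint8, red, green, blue; 480x640 float32, m along the optical axis (not along the pixel's ray), 0 where there is no reading.
- optics.get_calibration(name): a dict with "fx", "fy", "cx", "cy" (pixels), "R" (3x3) and "t" (3): a world point X has camera coordinates R X + t. Camera axes: x right, y down, z forward; pixel columns grow to the right and rows downward; lengths in m; the calibration is good to about 2 mm. A picture is of the moment at which its call begins. get_calibration takes no time and is no camera call.
- order.sign_off(): hands the job in; it is judged then, once.
The state is a dict: "t": time; "q": joint angles; "qvel": joint speeds; "joint_torque": joint torques, N m; "ee_pos": TCP position; "orientation": TCP orientation; "force": force on the tool from outside, world axes, zero at the start; "ft_torque": the same for the moment, N m; "width": opening from 0.0 (shut) to 1.0 (fully open); "gripper_force": force on a finger pad.
Only numpy, scipy, OpenCV 4.12 (cv2) and the standard library are available. Lean on these libraries where they do the work, as an engineer would, in place of code of your own. Each camera call takes 0.05 s, during which the arm holds its last target. There are 200 camera calls.

## Working session

There is one attempt and no reset: what is moved stays moved. The work goes in short steps, Python scripts to look and compute and a tool call to move; the robot and the scene stay as the last step left them, time stands still between calls to the robot, and variables do not carry over. Pictures are saved under pics/ and viewed, at most 10 in all, crops included, and the job is handed in when it is done.

Besides the shell and the picture viewer there is one more tool, called after "Request:" as name(argument=value, ...) on one line, values as JSON. step_arm: Moves the arm, as the interface text tells. Its arguments: {"type":"object","properties":{"increments":{"type":"array"},"force":{"type":"number"}},"required":["increments"]}

```bash
mkdir -p pics; cat > h.py <<'E'
import numpy as np, cv2
from plant import monitor, optics, order, arm
def grab(n,f):
    p,d=optics.read_camera(n); cv2.imwrite(f'pics/{f}.png',p[:,:,::-1]); np.save(f'{f}.npy',d); return p,d
def cloud(n,d):
    c=optics.get_calibration(n); v,u=np.indices(d.shape)
    P=np.stack([(u-c['cx'])/c['fx']*d,(v-c['cy'])/c['fy']*d,d],-1)
    W=(P-c['t'])@np.array(c['R']); W[d==0]=np.nan; return W
E
python3 - <<'E'
from h import *
for n in('top','side'): grab(n,n+'0'); c=optics.get_calibration(n); print(n,{k:np.round(v,3).tolist() for k,v in c.items()})
s=monitor.read_state(); print(s, arm.grasp_offset)
E
```

```text
top {'fx': 441.311, 'fy': 441.311, 'cx': 315.282, 'cy': 243.659, 'R': [[-0.09, -0.996, 0.002], [-0.97, 0.088, -0.229], [0.228, -0.022, -0.974]], 't': [0.07, 0.595, 0.84]}
side {'fx': 597.875, 'fy': 597.875, 'cx': 324.024, 'cy': 246.298, 'R': [[0.986, -0.166, 0.005], [-0.086, -0.539, -0.838], [0.142, 0.826, -0.546]], 't': [-0.569, 0.123, 1.103]}
{'t': 0.1, 'q': array([1.01530043e+00, 1.04638635e-01, 9.65559065e-02, 1.56391817e+00,
       1.90161785e-05, 1.35308486e+00]), 'qvel': array([ 1.95489475e-04, -1.24657468e-04,  1.04553606e-03,  3.64947138e-04,
       -5.40404983e-07, -1.09180799e-03]), 'joint_torque': array([ 5.29524637e-03, -5.58207321e+01,  5.04719532e+01,  1.31057360e-02,
       -2.98338427e-04,  1.97231526e-05]), 'ee_pos': array([0.19866763, 0.56583526, 0.23060553]), 'orientation': array([-3.14042063e+00, -2.78749071e-04,  2.80380805e+00]), 'force': array([-0.23792841, -0.56335696, -0.11658808]), 'ft_torque': array([0.00285238, 0.03518203, 0.03354353]), 'gripper_force': 0.0, 'width': 1.0007162005961927} 0.0187
```

View pics/top0.png

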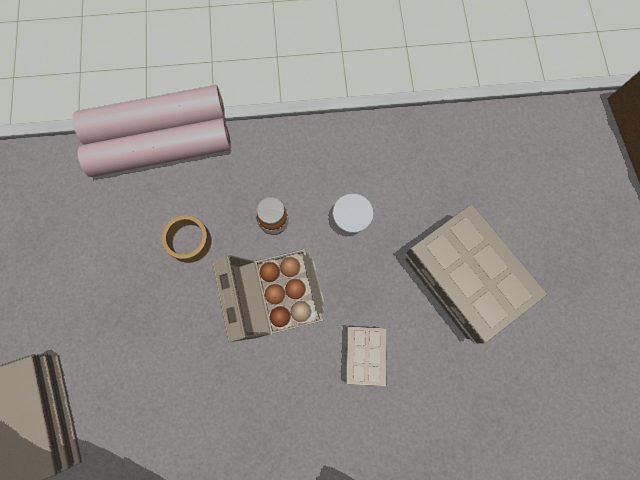

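View pics/side0.png

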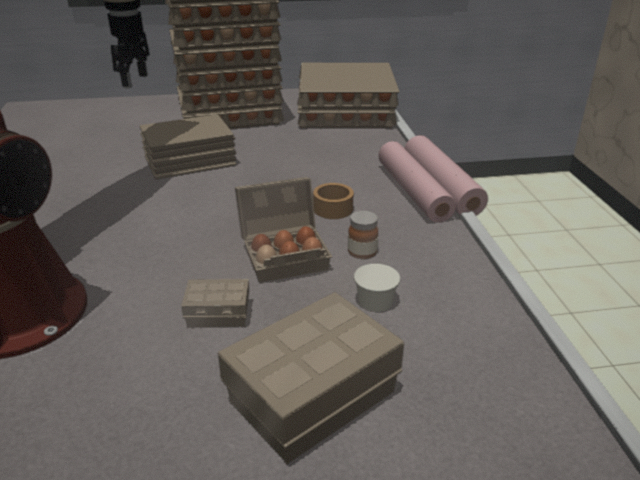

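The top view shows the open carton: base at about (255–322, 250–335), lid folded back on its left (world +y), tab on the right near (318, 275). The honey jar is at (271, 213), the tub at (353, 213) and the tape at (185, 238). The side view agrees.

```bash
python3 - <<'E'
from h import *
W=cloud('top',np.load('top0.npy'))
im=cv2.imread('pics/top0.png')
for n,(u,v) in dict(honey=(271,210),tub=(353,213),tapeL=(167,238),tapeR=(205,238),bench=(340,300)).items(): print(n,W[v,u].round(3))
for v in (262,275,290,305,320): print(v,[(u,*(W[v,u]*1000).round().astype(int)) for u in range(212,332,4) ])
c=cv2.resize(im[235:350,205:335],None,fx=6,fy=5.2,interpolation=cv2.INTER_CUBIC)
s=cv2.resize(cv2.imread('pics/side0.png')[170:285,225:345],None,fx=5,fy=5,interpolation=cv2.INTER_CUBIC)
cv2.imwrite('pics/c1.png',c);cv2.imwrite('pics/c2.png',s)
E
```

```text
honey [0.674 0.1   0.087]
tub [ 0.661 -0.07   0.059]
tapeL [0.647 0.329 0.039]
tapeR [nan nan nan]
bench [ 0.486 -0.028  0.001]
262 [(212, np.int64(594), np.int64(243), np.int64(2)), (216, np.int64(566), np.int64(208), np.int64(132)), (220, np.int64(564), np.int64(199), np.int64(136)), (224, np.int64(563), np.int64(191), np.int64(138)), (228, np.int64(561), np.int64(183), np.int64(143)), (232, np.int64(572), np.int64(185), np.int64(86)), (236, np.int64(573), np.int64(179), np.int64(77)), (240, np.int64(574), np.int64(172), np.int64(70)), (244, np.int64(576), np.int64(165), np.int64(60)), (248, np.int64(577), np.int64(158), np.int64(50)), (252, np.int64(578), np.int64(151), np.int64(43)), (256, np.int64(578), np.int64(143), np.int64(37)), (260, np.int64(578), np.int64(135), np.int64(34)), (264, np.int64(577), np.int64(127), np.int64(36)), (268, np.int64(573), np.int64(117), np.int64(49)), (272, np.int64(573), np.int64(109), np.int64(45)), (276, np.int64(574), np.int64(101), np.int64(36)), (280, np.int64(574), np.int64(93), np.int64(35)), (284, np.int64(569), np.int64(83), np.int64(57)
[... 6051 characters left out ...]
.int64(451), np.int64(100), np.int64(59)), (284, np.int64(451), np.int64(92), np.int64(57)), (288, np.int64(451), np.int64(85), np.int64(46)), (292, np.int64(451), np.int64(78), np.int64(26)), (296, np.int64(450), np.int64(69), np.int64(41)), (300, np.int64(448), np.int64(60), np.int64(47)), (304, np.int64(448), np.int64(52), np.int64(43)), (308, np.int64(448), np.int64(44), np.int64(32)), (312, np.int64(447), np.int64(36), np.int64(33)), (316, np.int64(446), np.int64(28), np.int64(34)), (320, np.int64(445), np.int64(20), np.int64(38)), (324, np.int64(447), np.int64(11), np.int64(0)), (328, np.int64(446), np.int64(2), np.int64(-1))]<stdin>:5: RuntimeWarning: invalid value encountered in cast
```

View pics/c1.png

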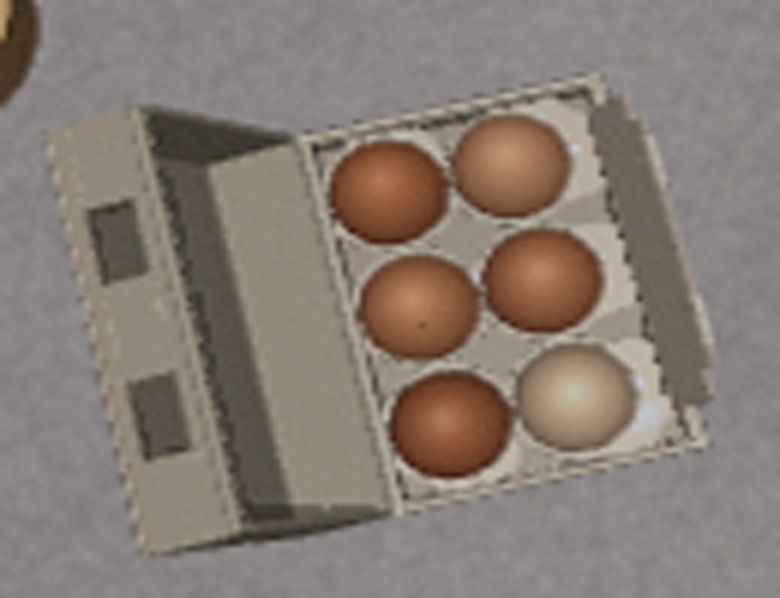

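The crop shows the base rim corners at crop pixels (302,142), (605,78), (705,440) and (398,512). The tab leans outward on the right, and the lid stands back with its two windows visible.

```bash
python3 - <<'E'
from h import *
c=optics.get_calibration('top');R=np.array(c['R']);t=np.array(c['t'])
def ray(cu,cv_,z):
    u=205+cu/6-.4;v=235+cv_/5.2-.4
    d=R.T@[(u-c['cx'])/c['fx'],(v-c['cy'])/c['fy'],1];o=-R.T@t
    return o+d*(z-o[2])/d[2]
C=np.array([ray(*p,.038) for p in [(302,142),(605,78),(705,440),(398,512)]])
print(C.round(4)); print([np.linalg.norm(C[i]-C[(i+1)%4]).round(4) for i in range(4)])
# carton frame: +x from front to back
m=np.array([[56,78],[-55,78],[-55,-78],[56,-78]])/1000
# y axis sign: z up, x ~ +world y => y ~ -world x; far (world +x) is y=-78
m[:,1]*=-1
a=C[:,:2]-C[:,:2].mean(0);b=m-m.mean(0)
th=np.arctan2((b[:,0]*a[:,1]-b[:,1]*a[:,0]).sum(),(b*a).sum())
Rc=np.array([[np.cos(th),-np.sin(th)],[np.sin(th),np.cos(th)]])
o=C[:,:2].mean(0)-Rc@m.mean(0); print('yaw',th,'o',o, 'res',((b@Rc.T-a)*1000).round(1).tolist())
for n in('top','side'):
    W=cloud(n,np.load(n+'0.npy')); L=np.c_[(W[...,:2].reshape(-1,2)-o)@Rc,W[...,2].ravel()]*1000
    k=(L[:,0]>-110)&(L[:,0]<-46)&(abs(L[:,1])<50)&(L[:,2]>8);T=L[k]
    print(n,k.sum()); T=T[np.argsort(T[:,0])]; print(T[::max(1,len(T)//25)].round(0).astype(int).tolist())
    k=(L[:,0]>57)&(L[:,0]<170)&(abs(L[:,1])<78)&(L[:,2]>60);T=L[k];T=T[np.argsort(T[:,0])]; print('lid',T[::max(1,len(T)//25)].round(0).astype(int).tolist())
np.savez('pose.npz',o=o,th=th,Rc=Rc)
E
```

```text
[[0.5782 0.1454 0.038 ]
 [0.5951 0.037  0.038 ]
 [0.4465 0.0155 0.038 ]
 [0.4283 0.1217 0.038 ]]
[np.float64(0.1097), np.float64(0.1501), np.float64(0.1078), np.float64(0.1518)]
yaw 1.7251953837692564 o [0.5121006  0.07939861] res [[2.4, 1.3], [2.5, 0.0], [-3.0, -2.4], [-1.8, 1.0]]
top 441
[[-64, 28, 68], [-63, -42, 67], [-62, -14, 69], [-62, 13, 70], [-61, -25, 70], [-60, 35, 67], [-60, 30, 64], [-59, -1, 67], [-58, -31, 62], [-58, -12, 63], [-57, -26, 58], [-56, 19, 60], [-56, -21, 62], [-55, -18, 58], [-54, -33, 58], [-54, -39, 54], [-53, -28, 55], [-52, 35, 51], [-52, 4, 51], [-51, -37, 53], [-50, 1, 48], [-50, -49, 48], [-49, 32, 45], [-48, -26, 47], [-47, 4, 44], [-47, -38, 41]]
lid [[62, 75, 62], [82, -76, 70], [91, -75, 143], [92, 54, 138], [93, 30, 146], [94, 77, 141], [96, -22, 143], [98, 2, 138], [99, -50, 61], [100, 35, 61], [101, 21, 62], [103, 0, 136], [106, 59, 138], [108, -54, 133], [110, 69, 136], [112, -47, 95], [113, -37, 98], [114, 51, 134], [116, 23, 107], [117, 26, 132], [118, 22, 133], [119, -22, 130], [121, 51, 130], [122, 4, 131], [124, 41, 131], [126, 65, 127]]
side 1041
[[-70, 29, 67], [-66, 31, 68], [-65, 3, 68], [-64, 32, 48], [-64, -39, 66], [-63, -5, 61], [-63, -42, 62], [-62, 31, 51], [-60, -14, 61], [-58, 46, 54], [-56, 46, 39], [-55, -1, 49], [-54, 42, 36], [-54, 34, 10], [-53, -1, 22], [-53, -22, 17], [-52, 5, 32], [-52, 42, 13], [-52, 21, 23], [-51, -8, 21], [-51, 5, 12], [-50, -8, 30], [-50, 46, 37], [-50, -23, 39], [-49, -4, 20], [-48, 41, 12]]
lid [[59, 73, 61], [85, -78, 133], [90, 11, 140], [92, -4, 141], [97, -8, 138], [99, 59, 74], [101, 49, 72], [102, 22, 76], [103, -29, 69], [105, 63, 70], [106, 6, 71], [107, 24, 94], [108, -40, 97], [109, 41, 91], [109, -60, 93], [111, -32, 92], [111, -6, 101], [112, 18, 99], [113, 5, 89], [114, -11, 103], [115, -1, 123], [116, -54, 114], [117, -72, 99], [119, -75, 132], [120, 37, 120], [124, 48, 129]]
```

```bash
cat >> h.py <<'E'
def here():
    z=np.load('pose.npz'); s=monitor.read_state(); p=s['ee_pos']
    print('t',round(s['t'],2),'carton xyz mm',(np.r_[(p[:2]-z['o'])@z['Rc'],p[2]]*1000).round(1),'yaw err deg',np.degrees((s['orientation'][2]-z['th']-np.pi/2+np.pi)%(2*np.pi)-np.pi).round(2),'F',s['force'].round(1),'w',round(s['width'],2))
E
python3 - <<'E'
from h import *
here()
for n in('top','side'):
    W=cloud(n,np.load(n+'0.npy')).reshape(-1,3); W=W[~np.isnan(W[:,0])]
    a=np.array([.199,.566]);b=np.array([.53,-.04]);d=b-a;t=((W[:,:2]-a)@d)/(d@d)
    D=np.linalg.norm(W[:,:2]-a-t.clip(0,1)[:,None]*d,axis=1)
    for lo in np.arange(0,1,.2):
        k=(t>=lo)&(t<lo+.2)&(D<.12); print(n,lo.round(1),k.sum(),np.percentile(W[k,2],[50,99,100]).round(3) if k.sum() else '')
E
```

```text
t 0.1 carton xyz mm [528.9 234.9 230.6] yaw err deg -28.2 F [-0.2 -0.6 -0.1] w 1.0
top 0.0 9191 [0.009 0.097 0.1  ]
top 0.2 8422 [0.001 0.004 0.007]
top 0.4 7962 [0.001 0.004 0.007]
top 0.6 7905 [0.004 0.143 0.147]
top 0.8 7246 [0.003 0.067 0.075]
side 0.0 6110 [0.069 0.435 0.44 ]
side 0.2 2676 [-0.001  0.003  0.005]
side 0.4 2580 [-0.001  0.003  0.004]
side 0.6 5475 [0.04  0.141 0.145]
side 0.8 5842 [0.01  0.067 0.071]
```

Request:
step_arm(increments=[[0,0,0,-1,-1],[0,0,0,-1,-1],[0,0,0,-1,-1],[0,0,0,-1,-1],[0,0,0,-1,-1]], force=20)

```text
t: 0.72
ee_pos: [0.1987, 0.5659, 0.2308]
orientation: [-3.141, -0.0, -3.04]
force: [0.0, 0.8, 0.4]
width: 0.0
gripper_force: 0.0
```

Request:
step_arm(increments=[[-0.4,-1,0,-0.6,-1],[-0.4,-1,0,0,-1],[-0.4,-1,0,0,-1],[-0.4,-1,0,0,-1],[-0.4,-1,0,0,-1]])

```text
t: 1.35
ee_pos: [0.2795, 0.425, 0.2309]
orientation: [-3.141, -0.0, -2.991]
force: [-0.3, 0.4, -0.0]
width: -0.001
gripper_force: 0.0
```

Request:
step_arm(increments=[[-0.4,-1,0,0,-1],[-0.4,-1,0,0,-1],[-0.4,-1,0,0,-1],[-0.4,-1,0,0,-1],[-0.4,-1,0,0,-1]])

```text
t: 1.98
ee_pos: [0.3614, 0.2857, 0.231]
orientation: [-3.142, -0.0, -2.991]
force: [-0.9, 0.2, 0.6]
width: 0.002
gripper_force: 0.0
```

Request:
step_arm(increments=[[-0.4,-1,0,0,-1],[-0.4,-1,0,0,-1],[-0.4,-1,0,0,-1],[-0.4,-1,0,0,-1],[-0.4,-1,0,0,-1]])

```text
t: 2.6
ee_pos: [0.4432, 0.1465, 0.231]
orientation: [3.141, -0.0, -2.991]
force: [0.7, 0.6, -1.2]
width: -0.002
gripper_force: 0.0
```

Request:
step_arm(increments=[[-0.4,-1,0,0,-1],[-0.4,-1,0,0,-1],[-0.4,-1,0,0,-1],[-0.4,-1,0,0,-1],[-0.2,-1,0,0,-1]])

```text
t: 3.22
ee_pos: [0.5192, 0.0063, 0.2308]
orientation: [3.141, -0.001, -2.991]
force: [0.4, 0.4, 0.2]
width: 0.002
gripper_force: 0.0
```

```bash
python3 -c "
from h import *
here()"
```

```text
t 3.23 carton xyz mm [-73.3   4.2 230.8] yaw err deg -0.2 F [0.4 0.4 0.2] w 0.0
```

Request:
step_arm(increments=[[-0.14,-1,0,0,-1],[0,0,1,0,-1],[0,0,1,0,-1],[0,0,1,0,-1],[0,0,1,0,-1]])

```text
t: 3.85
ee_pos: [0.5273, -0.0217, 0.11]
orientation: [3.141, -0.0, -2.991]
force: [-0.6, -0.1, 1.0]
width: -0.001
gripper_force: 0.0
```

Request:
step_arm(increments=[[0,0,1,0,-1],[0,0,0.75,0,-1],[0,0.3,0,0,-1],[0,0.2,0,0,-1],[0,0.2,0,0,-1]])

```text
t: 4.47
ee_pos: [0.5251, -0.0005, 0.0601]
orientation: [-3.141, 0.002, -2.99]
force: [-0.3, -1.1, 0.2]
width: -0.001
gripper_force: 0.0
```

Request:
step_arm(increments=[[0,0.2,0,0,-1],[0,0.2,0,0,-1],[0,0.2,0,0,-1],[0,0,0,0,-1]])

```text
t: 4.97
ee_pos: [0.5214, 0.0174, 0.0586]
orientation: [3.141, -0.0, -2.99]
force: [-0.6, 0.3, 0.2]
width: -0.001
gripper_force: 0.0
```

```bash
python3 - <<'E'
from h import *
here()
p,d=grab('side','s1'); q=cv2.imread('pics/s1.png')[150:290,215:355]
cv2.imwrite('pics/s1c.png',cv2.resize(q,None,fx=4,fy=4,interpolation=cv2.INTER_CUBIC))
E
```

```text
t 4.97 carton xyz mm [-62.7   0.3  58.6] yaw err deg -0.16 F [-0.6  0.3  0.2] w -0.0
```

View pics/s1c.png

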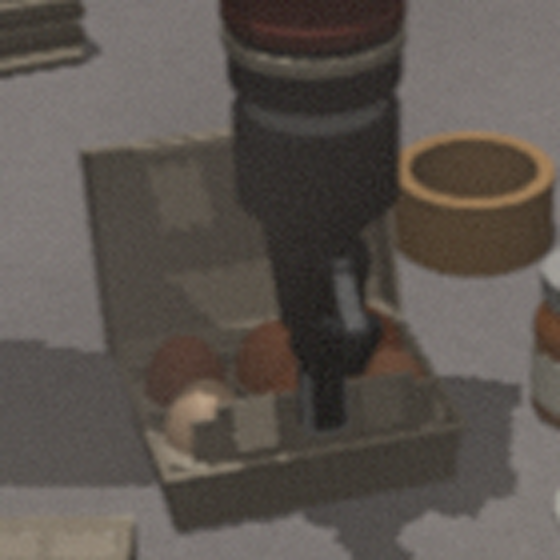

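The finger (tip at about (323,425)) sits mid-tab between the knobs, and the tab is partly raised. I'll push further in.

Request:
step_arm(increments=[[0,0.15,0,0,-1],[0,0.15,0,0,-1],[0,0,0,0,-1]])

```text
t: 5.4
ee_pos: [0.5203, 0.0261, 0.0588]
orientation: [3.141, -0.0, -2.99]
force: [-0.4, -0.1, -0.3]
width: -0.001
gripper_force: 0.0
```

Request:
step_arm(increments=[[0,0.1,0,0,-1],[0,0.1,0,0,-1],[0,0,0,0,-1]])

```text
t: 5.78
ee_pos: [0.5194, 0.0318, 0.0588]
orientation: [3.142, 0.0, -2.99]
force: [-0.6, -0.5, 0.1]
width: -0.001
gripper_force: 0.2
```

```bash
cat >> h.py <<'E'
def tab(n,d):
    z=np.load('pose.npz');W=cloud(n,d).reshape(-1,3);L=np.c_[(W[:,:2]-z['o'])@z['Rc'],W[:,2]]*1000
    k=(L[:,0]>-90)&(L[:,0]<-25)&(abs(L[:,1])>18)&(abs(L[:,1])<58)&(L[:,2]>62)&(L[:,2]<80)
    T=L[k];print(n,'high pts',k.sum(),'x pct',np.percentile(T[:,0],[5,25,50,75,95]).round(0) if len(T) else '','z',T[:,2].max().round(0) if len(T) else '')
E
python3 - <<'E'
from h import *
here()
for n in('top','side'):
    p,d=grab(n,n+'2'); tab(n,d)
q=cv2.imread('pics/side2.png')[150:290,215:355]
cv2.imwrite('pics/s2c.png',cv2.resize(q,None,fx=4,fy=4,interpolation=cv2.INTER_CUBIC))
E
```

```text
t 5.78 carton xyz mm [-48.1   0.1  58.8] yaw err deg -0.19 F [-0.6 -0.5  0.1] w -0.0
top high pts 0 x pct  z 
side high pts 177 x pct [-46. -42. -39. -38. -35.] z 73.0
```

View pics/s2c.png

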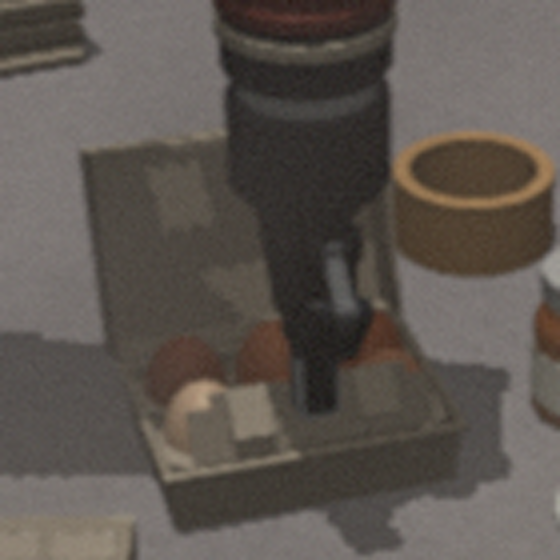

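The tab is now nearly upright with the finger between the knobs at about (315,400); the measured edge is x ≈ −39 against −37 expected. I'll nudge it slightly past upright and retreat.

Request:
step_arm(increments=[[0,0.1,0,0,-1],[0,0.1,0,0,-1],[0,0,0,0,-1],[0,-0.3,0,0,-1],[0,-1,0,0,-1]])

```text
t: 6.5
ee_pos: [0.5244, -0.0009, 0.0588]
orientation: [3.141, 0.0, -2.989]
force: [0.3, -0.7, 1.1]
width: 0.004
gripper_force: 0.0
```

Request:
step_arm(increments=[[0,-1,-1,0,-1],[0,0,-1,0,-1],[0,0,-1,0,-1],[0,0,-1,0,-1],[0,0,-1,0,-1]])

```text
t: 7.12
ee_pos: [0.5289, -0.0312, 0.2098]
orientation: [3.141, 0.0, -2.991]
force: [1.0, -0.6, -1.0]
width: 0.002
gripper_force: 0.0
```

```bash
python3 - <<'E'
from h import *
here()
for n in('top','side'):
    p,d=grab(n,n+'3'); tab(n,d)
z=np.load('pose.npz')
W=cloud('side',d).reshape(-1,3);L=np.c_[(W[:,:2]-z['o'])@z['Rc'],W[:,2]]*1000
k=(L[:,0]>-70)&(L[:,0]<-25)&(abs(L[:,1])<20)&(L[:,2]>20)&(L[:,2]<78)
for h in range(20,78,5):
    m=k&(abs(L[:,2]-h)<2.5); print(h,m.sum(),np.median(L[m,0]).round(1))
E
```

```text
t 7.12 carton xyz mm [-111.8    0.4  209.8] yaw err deg -0.22 F [ 1.  -0.6 -1. ] w 0.0
top high pts 0 x pct  z 
side high pts 194 x pct [-48. -44. -41. -40. -38.] z 74.0
20 20 -51.8
25 34 -51.9
30 38 -52.4
35 53 -53.7
40 62 -48.4
45 51 -46.2
50 43 -44.9
55 47 -43.3
60 52 -41.5
65 48 -39.9
70 36 -38.8
75 0 nan
  return _methods._mean(a, axis=axis, dtype=dtype,
  ret = ret.dtype.type(ret / rcount)
```

The tab slope is about 0.31 rad inward, so it is at 0. Next I go over and behind the lid.

Request:
step_arm(increments=[[0,1,0,0,-1],[0,1,0,0,-1],[0,1,0,0,-1],[0,1,0,0,-1],[0,1,0,0,-1]])

```text
t: 7.85
ee_pos: [0.506, 0.1182, 0.2079]
orientation: [3.141, -0.001, -2.991]
force: [-0.2, -0.7, 0.2]
width: 0.002
gripper_force: 0.0
```

Request:
step_arm(increments=[[0,1,0,0,-1],[0,1,0,0,-1],[0,1,0,0,-1],[0,1,0,0,-1],[0,0,0,0,-1]])

```text
t: 8.48
ee_pos: [0.4878, 0.2374, 0.2079]
orientation: [3.141, -0.001, -2.988]
force: [0.4, -0.7, 0.5]
width: -0.0
gripper_force: 0.0
```

Request:
step_arm(increments=[[0,0,1,0,-1],[0,0,1,0,-1],[0,0,1,0,-1],[0,0,0.6,0,-1],[0,0,0,0,-1]])

```text
t: 9.1
ee_pos: [0.4875, 0.2356, 0.0995]
orientation: [-3.141, -0.002, -2.991]
force: [0.3, -0.1, 0.4]
width: -0.006
gripper_force: 0.0
```

```bash
python3 -c "
from h import *
here()"
```

```text
t 9.1 carton xyz mm [158.1   0.3  99.5] yaw err deg -0.23 F [ 0.3 -0.1  0.4] w -0.01
```

Request:
step_arm(increments=[[0,-0.7,-0.5,0,-1],[0,-0.4,-0.17,0,-1],[0,-0.4,-0.3,0,-1],[0,-0.27,-0.13,0,-1],[0,-0.27,-0.13,0,-1]])

```text
t: 9.72
ee_pos: [0.4976, 0.1754, 0.1379]
orientation: [3.141, -0.0, -2.991]
force: [0.3, 0.2, 0.3]
width: -0.001
gripper_force: 0.1
```

Request:
step_arm(increments=[[0,-0.27,-0.1,0,-1],[0,-0.27,-0.07,0,-1],[0,-0.37,-0.07,0,-1],[0,-0.33,-0.03,0,-1],[0,0,0,0,-1]])

```text
t: 10.35
ee_pos: [0.5033, 0.1382, 0.1458]
orientation: [-3.142, 0.0, -2.992]
force: [-0.0, 0.6, -0.6]
width: -0.001
gripper_force: 0.0
```

```bash
cat >> h.py <<'E'
def lid(d,n='side'):
    # least-squares-ish scan: lid angle whose top/front surfaces best match points
    z=np.load('pose.npz');W=cloud(n,d).reshape(-1,3);L=np.c_[(W[:,:2]-z['o'])@z['Rc'],W[:,2]]*1000
    L=L[(abs(L[:,1])<76)&(abs(L[:,1])>25)&(L[:,2]>68)&(L[:,0]>-75)&(L[:,0]<160)]
    best=[]
    for a in np.arange(-.05,2.3,.01):
        u=np.array([-np.cos(a),np.sin(a)]);w=np.array([np.sin(a),np.cos(a)]);q=L[:,[0,2]]-[55,38]
        r=q@u;h=q@w
        k=((r>0)&(r<109)&((abs(h-38)<3)|(abs(h-35)<3)))|((abs(r-108)<4)&(h>0)&(h<38))
        best.append((k.sum(),a))
    print('lid',max(best),len(L))
E
python3 - <<'E'
from h import *
here()
for n in('top','side'):
    p,d=grab(n,n+'4'); lid(d,n)
q=cv2.imread('pics/side4.png')[130:290,215:375]
cv2.imwrite('pics/s4c.png',cv2.resize(q,None,fx=3.5,fy=3.5,interpolation=cv2.INTER_CUBIC))
E
```

```text
t 10.35 carton xyz mm [ 59.5  -0.4 145.8] yaw err deg -0.27 F [-0.   0.6 -0.6] w -0.0
lid (np.int64(1000), np.float64(1.1700000000000002)) 13876
lid (np.int64(1258), np.float64(1.1400000000000001)) 4218
```

View pics/s4c.png

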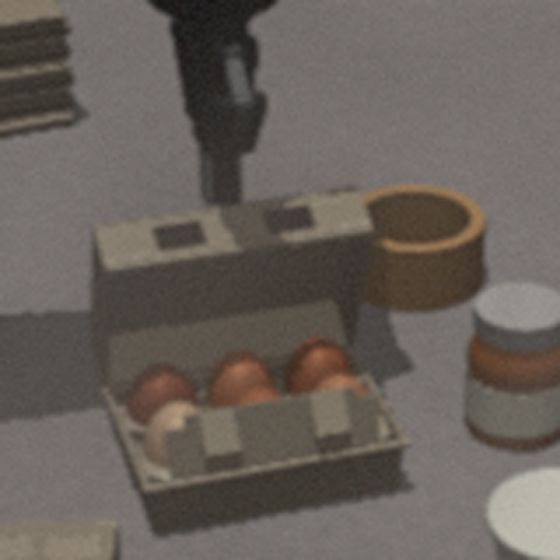

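The lid is at about 1.15 rad, with the finger behind its top edge at (222,195) and the tab upright. I'll keep following the arc.

Request:
step_arm(increments=[[0,-0.35,0.04,0,-1],[0,-0.33,0.07,0,-1],[0,-0.33,0.09,0,-1],[0,-0.35,0.13,0,-1],[0,-0.32,0.15,0,-1]])

```text
t: 11.08
ee_pos: [0.5108, 0.0884, 0.1311]
orientation: [3.142, 0.0, -2.991]
force: [0.1, 0.7, 0.4]
width: 0.003
gripper_force: 0.2
```

Request:
step_arm(increments=[[0,-0.3,0.2,0,-1],[0,-0.27,0.22,0,-1],[0,-0.27,0.25,0,-1],[0,-0.18,0.22,0,-1],[0,0,0,0,-1]])

```text
t: 11.7
ee_pos: [0.5149, 0.0587, 0.1039]
orientation: [3.141, -0.001, -2.991]
force: [0.0, 1.0, 0.6]
width: 0.001
gripper_force: 0.1
```

```bash
python3 - <<'E'
from h import *
here()
for n in('top','side'):
    p,d=grab(n,n+'5'); lid(d,n)
q=cv2.imread('pics/side5.png')[130:290,215:375]
cv2.imwrite('pics/s5c.png',cv2.resize(q,None,fx=3.5,fy=3.5,interpolation=cv2.INTER_CUBIC))
E
```

```text
t 11.7 carton xyz mm [-20.9   0.4 103.9] yaw err deg -0.23 F [0.  1.  0.6] w 0.0
lid (np.int64(0), np.float64(2.2900000000000005)) 9044
lid (np.int64(1322), np.float64(0.3000000000000001)) 5106
```

View pics/s5c.png

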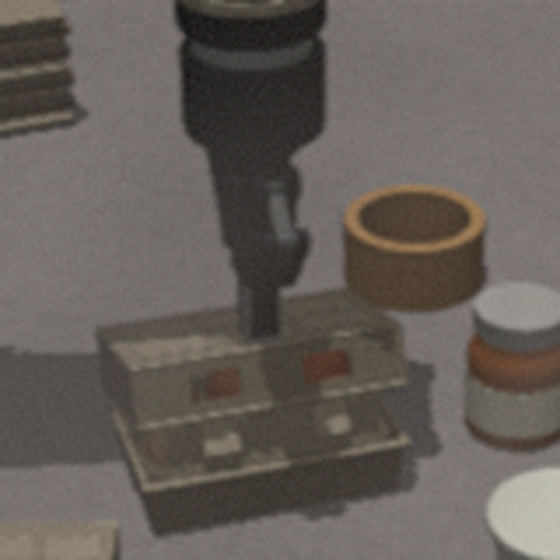

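The lid is at about 0.3 rad, its windows at (222,383) and (327,366) above the knobs at (222,443) and (338,423). Pressing gently from here.

Request:
step_arm(increments=[[0,-0.18,0.2,0,-1],[0,-0.1,0.13,0,-1],[0,-0.07,0.1,0,-1],[0,-0.05,0.1,0,-1]])

```text
t: 12.3
ee_pos: [0.5174, 0.0472, 0.0895]
orientation: [3.141, 0.001, -2.991]
force: [1.0, 0.8, 1.2]
width: -0.001
gripper_force: 0.5
```

Request:
step_arm(increments=[[0,-0.05,0.08,0,-1],[0,-0.05,0.08,0,-1],[0,0,0,0,-1]])

```text
t: 12.68
ee_pos: [0.5173, 0.0439, 0.0836]
orientation: [-3.142, -0.001, -2.991]
force: [-0.3, -0.1, 0.1]
width: -0.005
gripper_force: 0.0
```

Request:
step_arm(increments=[[0,-0.03,0.08,0,-1],[0,0,0.06,0,-1],[0,0,0,0,-1]])

```text
t: 13.05
ee_pos: [0.5175, 0.0433, 0.0795]
orientation: [3.141, -0.0, -2.991]
force: [-0.4, -0.3, 0.5]
width: -0.002
gripper_force: 0.0
```

```bash
python3 - <<'E'
from h import *
here()
p,d=grab('side','side6'); lid(d)
E
```

```text
t 13.05 carton xyz mm [-36.5   0.2  79.5] yaw err deg -0.2 F [-0.4 -0.3  0.5] w -0.0
lid (np.int64(1439), np.float64(0.030000000000000013)) 4766
```

Request:
step_arm(increments=[[0,0,0.07,0,-1],[0,0,0.05,0,-1],[0,0,0,0,-1]])

```text
t: 13.48
ee_pos: [0.5177, 0.0433, 0.0762]
orientation: [3.141, 0.0, -2.991]
force: [0.2, -0.0, 0.3]
width: -0.001
gripper_force: 0.1
```

Request:
step_arm(increments=[[0,0,0.05,0,-1],[0,0,0,0,-1],[0,0,0,0,-1]])

```text
t: 13.85
ee_pos: [0.5179, 0.0432, 0.0758]
orientation: [-3.141, 0.001, -2.991]
force: [-4.7, 0.5, 10.1]
width: 0.002
gripper_force: 4.9
```

```bash
python3 - <<'E'
from h import *
here()
p,d=grab('side','side7'); lid(d)
E
```

```text
t 13.85 carton xyz mm [-36.7  -0.2  75.8] yaw err deg -0.2 F [-4.7  0.5 10.1] w 0.0
lid (np.int64(1435), np.float64(0.010000000000000009)) 4764
```

The lid is bottomed out at z = 75.8 with 10 N. I'll retract and check.

Request:
step_arm(increments=[[0,0,0,0,-1],[0,0,-0.3,0,-1],[0,0,-1,0,-1],[0,0,-1,0,-1],[0,0,-1,0,-1]])

```text
t: 14.52
ee_pos: [0.5176, 0.0433, 0.1749]
orientation: [3.141, 0.0, -2.991]
force: [0.1, 0.4, 0.2]
width: -0.001
gripper_force: 0.0
```

Request:
step_arm(increments=[[0,0,-1,0,-1],[0,0,-1,0,-1],[0,0,0,0,-1],[0,0,0,0,-1],[0,0,0,0,-1]])

```text
t: 15.15
ee_pos: [0.5172, 0.0433, 0.2325]
orientation: [3.141, -0.002, -2.991]
force: [-0.6, -0.5, 0.1]
width: -0.0
gripper_force: 0.0
```

```bash
python3 - <<'E'
from h import *
here()
p,d=grab('side','side8'); lid(d)
q=cv2.imread('pics/side8.png')[130:290,215:375]
cv2.imwrite('pics/s8c.png',cv2.resize(q,None,fx=3.5,fy=3.5,interpolation=cv2.INTER_CUBIC))
E
```

```text
t 15.15 carton xyz mm [-36.4   0.6 232.5] yaw err deg -0.2 F [-0.6 -0.5  0.1] w -0.0
lid (np.int64(1572), np.float64(0.030000000000000013)) 3381
```

View pics/s8c.png

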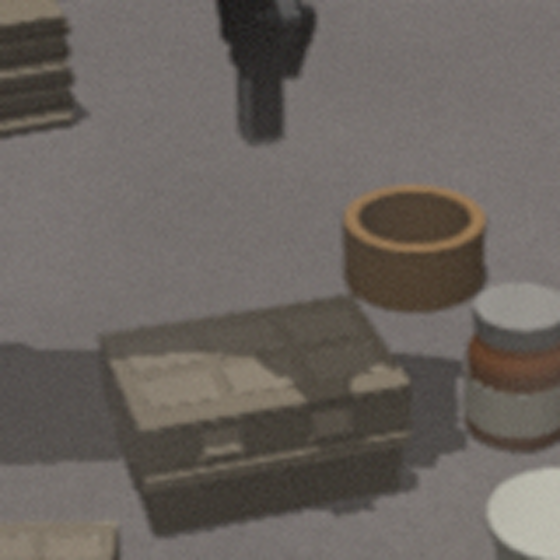

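With the robot clear, the lid stays flat and shut by itself. The knobs show through the windows at (222,440) and (333,420), and the jar, tub and tape have not moved.

```bash
python3 -c "
from plant import order
print(order.sign_off())"
```

```text
the job is handed in; nothing more can be done
None
```

I folded the tab to upright, swung the lid over and pressed it shut, then handed the job in at about 15 s of the 51 s limit. With the robot clear, the lid stayed shut by itself at about 0.02–0.03 rad, with the knobs showing in both windows. The highest contact force I read was about 11 N, and no bystander appeared to move. The sign-off returned no verdict.

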